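# Release the latched suction key

### The job

One of the four identical green keys on the dust extraction console was left latched down. With the fingertips, tap all four lightly in turn, starting at the orange lamp, to feel which one it is; then lift off, press that one right in and let go, so that it springs up level with the others. A raised key may give a little under the tap but must never be pushed in as deep as the latched one, and nothing on the bench is to be picked up or shifted.

Things in the scene. Friction and masses are not known exactly. Their poses are not given: they have to be found in the camera images.
- console: Grey fixed console, 130 mm deep (x) by 330 mm wide (y) by 70 mm high, aluminium top; origin at the centre of its underside on the bench. Its z is up; the row of keys runs along its own y. An orange dome lamp (26 mm across, 28 mm high) stands on its top at y = +138 mm.
- place_1 (a point): Centre of the first (next to the orange lamp) key place, on the console's top face, 70 mm above the bench. Places are 56 mm apart; any of key_a to key_d may sit here.
- place_2 (a point): Centre of the second key place, on the console's top face, 70 mm above the bench. Places are 56 mm apart; any of key_a to key_d may sit here.
- place_3 (a point): Centre of the third key place, on the console's top face, 70 mm above the bench. Places are 56 mm apart; any of key_a to key_d may sit here.
- place_4 (a point): Centre of the fourth (farthest from the lamp) key place, on the console's top face, 70 mm above the bench. Places are 56 mm apart; any of key_a to key_d may sit here.
- key_a_top (a point): Centre of the flat top face of key_a, a green cap 30 mm square, in one of the four places. It stands 26 mm above the console's top when raised, 19 mm when latched, and moves straight down when pressed.
- key_b_top (a point): Centre of the flat top face of key_b, a green cap 30 mm square, in one of the four places. It stands 26 mm above the console's top when raised, 19 mm when latched, and moves straight down when pressed.
- key_c_top (a point): Centre of the flat top face of key_c, a green cap 30 mm square, in one of the four places. It stands 26 mm above the console's top when raised, 19 mm when latched, and moves straight down when pressed.
- key_d_top (a point): Centre of the flat top face of key_d, a green cap 30 mm square, in one of the four places. It stands 26 mm above the console's top when raised, 19 mm when latched, and moves straight down when pressed.
- key_a (a joint): How far key_a is pressed (m): 0 raised, 0.007 latched, 0.014 at its stop. Exactly one of the four keys starts latched (which place varies). A raised key gives under a light tap from 2 N (0.6 N more per mm) and springs back; it must not be pushed in as far as 6 mm (5.6 N). The latched key does not give until about 6 N; pressed on to 12 mm or more (about 11 to 14 N) and let go it comes off its catch and springs up to 0.
- key_b (a joint): The same for key_b.
- key_c (a joint): The same for key_c.
- key_d (a joint): The same for key_d.
- mallet: Loose wooden mason's mallet standing on its head, handle up, 94 mm across and 222 mm tall; origin at the centre of its underside. Not part of the job.
- bottle: Loose bottle, 64 mm across and 170 mm tall; origin at the centre of its underside. Not part of the job.
- stone: Loose grey stone block, 60 x 90 x 45 mm; origin at the centre of its underside. Not part of the job.
- chisel: Loose wooden-handled stone chisel, 190 mm long, 26 mm wide and 24 mm high, lying along its x; origin at the middle of its length, on the bench. Not part of the job.

How it is judged:
By the outcome, as a careful person would: the job done as asked, in the order asked, and still so for the second after the job is handed in, with the robot touching nothing.
It also fails if it takes over 58 s, if anything falls off the work surface, if the arm or the gripper's body presses on something with over 40 N, if the wrist force passes 120 N, or if a joint passes its speed limit or range.

### The arm

A 6-joint arm with a two-finger parallel gripper is mounted at the origin on the work surface. World frame = base frame: x ahead of the robot, y to its left, z up, the work surface at z = 0. Lengths are in mm, angles in degrees, forces in N, time in s.
With the tool pointing down it reaches from about 300 to 850 mm from the base axis. Payload 4.2 kg.
Tool frame: the origin (TCP) lies between the finger pads; the fingertips stand 14 mm ahead of it and the grasp point (between the pads) lies 5 mm behind it (env.finger_overhang is the distance from the TCP to the fingertips, in mm); z points along the fingers, y is the line along which they close (so a half turn about z gives the same grasp; the last joint's range is limited). The gripper opens to 91 mm and grips with 3 to 60 N. Pads are 32 mm wide; open, the fingers measure 118 mm over their backs; the gripper's body (76 mm by 178 mm) begins 60 mm behind the grasp point.
Start: joints at [70.417, 18.312, 89.639, -0, 72.044, -1.146], TCP at [181.86, 545.499, 227.976] pointing down, gripper open.
Joint ranges: [-177.97, 177.97], [-48.28, 115.42], [12.27, 149.76], [-77.06, 257.06], [2.81, 150.46], [-146.56, 146.56]. Speed limits (degrees/s): [147.25, 147.25, 180, 180, 180, 180].

### API

Orientations are given as [roll, pitch, yaw] about the fixed x, y, z axes, in that order (R = Rz(yaw) Ry(pitch) Rx(roll)).
In Python, from workcell import status, cams, env, finder gives the robot as it stands.
- The arm moves only by the tool apply_moves, never from a script. Its argument "increments" is a list of rows, each a list of 7 numbers: the opening, from -1 (shut) to 1 (fully open), then the shift along the world's x, y, z in m, then the turn, a rotation vector about the world's x, y, z in degrees. In form: [[gripper, x, y, z, ax, ay, az], ...]. A call has 1 to 5 rows; each row shifts and turns the commanded pose from where the row before left it; what a row does not reach is not made up. A row lasts 1/12 s, in which the tool goes at most 41.7 mm and 7.16 degrees, less where a joint would pass 70% of its speed; a pose out of reach is approached as far as the arm can. A call with a gripper value outside its range is refused whole. The fingers move at their own pace and stop on an object; "newtons" is the grip in N (left out, the last holds). Time passes only in rows, so rows that do not move let the fingers close. It gives the time, the measured TCP pose, the force, the opening and the grip force at its end, in the units of the state.
- status.state(): the state, without advancing time (a new reading comes with each control period).
- cams.grab_frame(name): name is "side" or "top" or "wrist"; returns a dict with "color" (400x640x3 uint8, red, green, blue), "intrinsics" (3x3 intrinsics, pixels), "R" (3x3) and "t" (3): a world point X has camera coordinates R X + t. Camera axes: x right, y down, z forward; pixel columns grow to the right and rows downward; lengths in mm; the calibration is good to about 2 mm. The wrist camera is an equidistant fisheye: a pixel r from the principal point sees the ray r / f radians off the axis. A picture is of the moment at which its call begins. There is no depth.
- env.job_done(): hands the job in; it is judged then, once.
Trained networks look in the newest picture that a camera, given by its name, has taken for a name from the list of things; names that differ only in an ending like _2 or _b are one class to them, and where a whole thing is asked for, a point or a joint stands for the part that bears it (a point fixed in the world has none). Each returns a list of dicts, best first, with "score" (0 to 1); they miss things now and then, are a little off and sometimes report something else, mostly with a low value. They report only what shows in the picture. A call takes as long as a camera call.
- finder.boxes_of(query, camera): "rect" ([left, top, width, height] in pixels, round what is visible of it).
- finder.trace(query, camera): "pixels" (400x640 bool, what is visible of it) and "rect" ([left, top, width, height] in pixels, round what is visible of it).
The state is a dict: "time_s": time; "qpos": joint angles; "qvel": joint speeds; "effort": joint torques, N m; "ee_pos": TCP position; "ee_rot": TCP orientation; "force": force on the tool from outside, world axes, zero at the start; "torque": the same for the moment, N m; "gripper_width": finger opening in mm; "gripper_force": force on a finger pad.
Only numpy, scipy, OpenCV 4.12 (cv2) and the standard library are available. Lean on these libraries where they do the work, as an engineer would, in place of code of your own. Each camera call takes 0.05 s, during which the arm holds its last target. There are 200 camera calls.

## Working session

There is one attempt and no reset: what is moved stays moved. The work goes in short steps, Python scripts to look and compute and a tool call to move; the robot and the scene stay as the last step left them, time stands still between calls to the robot, and variables do not carry over. Pictures are saved under pics/ and viewed, at most 10 in all, crops included, and the job is handed in when it is done.

Besides the shell and the picture viewer there is one more tool, called after "Request:" by a JSON object that holds its "method" and its "body". apply_moves: Moves the arm, as the interface text tells. Its arguments: {"type":"object","properties":{"increments":{"type":"array","items":{"type":"array","items":{"type":"number"}}},"newtons":{"type":"number"}},"required":["increments"]}

```bash
mkdir -p pics; python3 - <<'E'
from workcell import status,cams,env,finder
import cv2
for n in ("top","side"):
    f=cams.grab_frame(n); cv2.imwrite(f"pics/{n}0.png",f["color"][:,:,::-1])
    print(n,f["intrinsics"].round(1).tolist(),f["R"].round(4).tolist(),f["t"].round(1).tolist())
    for q in("console","key_a_top"): print(q,[(round(b["score"],2),[round(v) for v in b["rect"]]) for b in finder.boxes_of(q,n)])
s=status.state();print(s["time_s"],s["ee_pos"],s["ee_rot"],s["force"],s["gripper_width"],env.finger_overhang)
E
```

```text
top [[456.0, 0.0, 319.6], [0.0, 456.0, 195.9], [0.0, 0.0, 1.0]] [[0.0282, -0.9995, -0.0114], [-0.9966, -0.0273, -0.0779], [0.0775, 0.0136, -0.9969]] [42.0, 558.0, 1134.5]
console [(0.89, [298, 150, 138, 62])]
key_a_top [(0.71, [397, 171, 16, 17]), (0.53, [255, 153, 31, 32])]
side [[443.2, 0.0, 322.0], [0.0, 443.2, 196.9], [0.0, 0.0, 1.0]] [[0.9916, -0.1272, -0.0215], [-0.0907, -0.5688, -0.8175], [0.0917, 0.8126, -0.5756]] [-563.7, 154.4, 1223.3]
console [(0.78, [307, 193, 61, 98])]
key_a_top [(0.68, [331, 234, 18, 16]), (0.46, [332, 218, 13, 16]), (0.16, [328, 198, 15, 11])]
0.3 [181.80575594 545.35298367 227.68650165] [-1.79969940e+02 -5.17027909e-05  1.61561541e+02] [-0.02368766  0.49962829 -0.02157808] 91.11660408697323 14.0
```

View pics/top0.png

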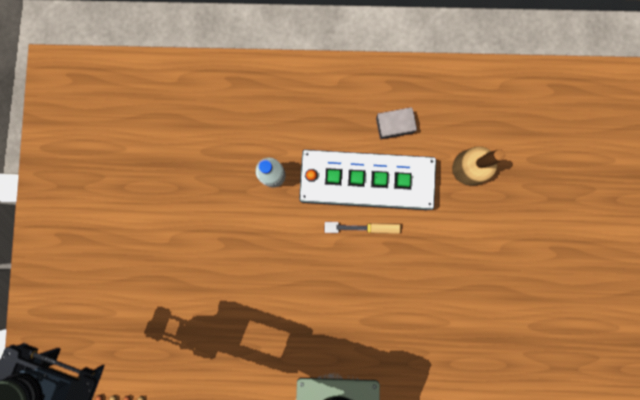

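View pics/side0.png

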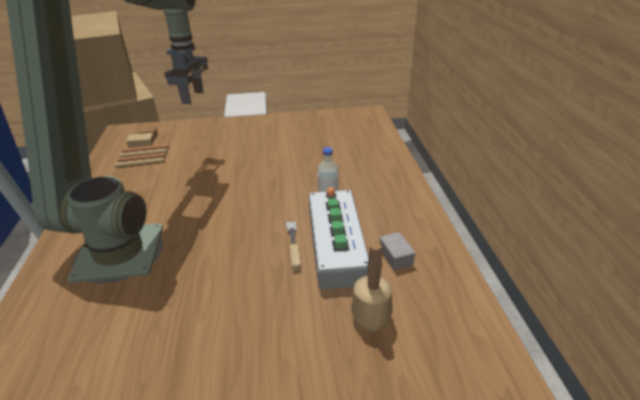

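The top view shows the console's corners near (302,150), (436,158), (434,210) and (301,203). The lamp is at (311,175) and the keys run from (334,176) to (403,180). The bottle is beside the lamp at (268,170) and the mallet is at (476,165). In the side view the keys run from about (333,204) to (340,242).

```bash
cat > h.py <<'E'
import numpy as np,cv2
def ray(f,uv,z):
    K,R,t=f["intrinsics"],f["R"],f["t"]
    d=R.T@np.linalg.inv(K)@[uv[0],uv[1],1]; c=-R.T@t
    return (c+d*(z-c[2])/d[2])
def proj(f,X):
    p=f["intrinsics"]@(f["R"]@X+f["t"]); return p[:2]/p[2]
def blobs(img,lo,hi,amin):
    h=cv2.cvtColor(img,cv2.COLOR_RGB2HSV); m=cv2.inRange(h,lo,hi)
    n,_,s,c=cv2.connectedComponentsWithStats(m)
    return [(c[i].round(1),s[i]) for i in range(1,n) if s[i][4]>=amin]
E
python3 - <<'E'
from workcell import cams,finder
from h import *
for n in("top","side"):
    f=cams.grab_frame(n);x0,x1,y0,y1=(290,445,145,215) if n=="top" else (305,370,180,290)
    m=np.zeros_like(f["color"]);m[y0:y1,x0:x1]=f["color"][y0:y1,x0:x1]
    for nm,lo,hi,z in(("key",(40,80,40),(85,255,255),95),("lamp",(3,150,100),(18,255,255),84)):
        for c,s in blobs(m,lo,hi,20): print(n,nm,c,s[:5].tolist(),ray(f,c,z).round(1))
    if n=="top":
        tr=finder.trace("console",n)[0];mk=tr["pixels"].astype(np.uint8)
        r=cv2.minAreaRect(cv2.findNonZero(mk)); print(r)
        print(np.array([ray(f,p,70) for p in cv2.boxPoints(r)]).round(1))
    for q,z in(("bottle",0),("mallet",0)):
        b=finder.boxes_of(q,n)[:1]
        for k in b: l,t,w,h=k["rect"];print(q,k["score"],k["rect"],ray(f,(l+w/2,t+h),z).round(0),ray(f,(l+w/2,t+h/2),80).round(0))
E
```

```text
top key [333.4 176. ] [327, 169, 14, 15, 184] [599.5  24.9  95. ]
top key [356.6 177.3] [350, 171, 14, 14, 187] [597.8 -30.4  95. ]
top key [379.8 178.5] [373, 172, 15, 14, 197] [596.5 -85.6  95. ]
top key [403. 180.] [396, 173, 15, 15, 198] [ 594.4 -140.7   95. ]
top lamp [367.  180.2] [290, 145, 155, 70, 3013] [592.8 -56.3  84. ]
top lamp [310.7 174.5] [306, 170, 10, 10, 83] [603.   79.4  84. ]
((367.3348693847656, 178.97483825683594), (134.35952758789062, 54.77827453613281), 3.4682295322418213)
[[ 536.1  107.2   70. ]
 [ 670.6  103.4   70. ]
 [ 659.1 -224.6   70. ]
 [ 525.4 -217.7   70. ]]
bottle 0.73 [255.0, 157.5, 29.0, 27.8] [582. 188.   0.] [608. 180.  80.]
mallet 0.62 [452.1, 143.5, 53.8, 42.6] [ 595. -353.    0.] [ 638. -326.   80.]
side key [333.7 207.2] [328, 198, 12, 18, 143] [601.4 -10.7  95. ]
side key [337.1 224.1] [332, 220, 11, 9, 86] [599.1 -85.2  95. ]
side key [339.8 238.6] [335, 234, 11, 10, 96] [ 596.8 -143.4   95. ]
bottle 0.65 [317.1, 147.4, 22.0, 44.9] [614. 200.   0.] [616. 209.  80.]
mallet 0.94 [351.1, 244.0, 42.1, 85.1] [ 637. -352.    0.] [ 645. -300.   80.]
```

Request:
{"method": "apply_moves", "body": {"increments": [[-1, 0.021, -0.026, 0, 0, 0, -3.67], [-1, 0.021, -0.026, 0, 0, 0, -3.67], [-1, 0.021, -0.026, 0, 0, 0, -3.67], [-1, 0.021, -0.026, 0, 0, 0, -3.67], [-1, 0.021, -0.026, 0, 0, 0, -3.67]], "newtons": 10}}

```text
time_s: 1.07
ee_pos: [287.5, 414.3, 228.1]
ee_rot: [180.0, 0.0, 143.1]
force: [0.1, 0.8, -0.4]
gripper_width: 60.5
gripper_force: 0.0
```

Request:
{"method": "apply_moves", "body": {"increments": [[-1, 0.021, -0.026, 0, 0, 0, -3.67], [-1, 0.021, -0.026, 0, 0, 0, -3.67], [-1, 0.021, -0.026, 0, 0, 0, -3.67], [-1, 0.021, -0.026, 0, 0, 0, -3.67], [-1, 0.021, -0.026, 0, 0, 0, -3.67]]}}

```text
time_s: 1.48
ee_pos: [392.6, 284.1, 228.2]
ee_rot: [180.0, -0.0, 124.7]
force: [0.1, 0.4, 0.4]
gripper_width: 27.3
gripper_force: 0.0
```

Request:
{"method": "apply_moves", "body": {"increments": [[-1, 0.021, -0.026, 0, 0, 0, -3.67], [-1, 0.021, -0.026, 0, 0, 0, -3.67], [-1, 0.021, -0.026, 0, 0, 0, -3.67], [-1, 0.021, -0.026, 0, 0, 0, -3.67], [-1, 0.021, -0.026, 0, 0, 0, -3.67]]}}

```text
time_s: 1.9
ee_pos: [497.7, 154.0, 228.2]
ee_rot: [180.0, -0.0, 106.3]
force: [-0.2, 1.7, 1.0]
gripper_width: 0.5
gripper_force: 0.0
```

Request:
{"method": "apply_moves", "body": {"increments": [[-1, 0.021, -0.026, 0, 0, 0, -3.67], [-1, 0.021, -0.026, 0, 0, 0, -3.67], [-1, 0.021, -0.026, 0, 0, 0, -3.67], [-1, 0.021, -0.026, 0, 0, 0, -3.67], [-1, 0.019, -0.025, 0, 0, 0, -3.67]]}}

```text
time_s: 2.32
ee_pos: [600.9, 24.8, 228.0]
ee_rot: [180.0, 0.0, 88.0]
force: [0.6, 0.6, -0.5]
gripper_width: 0.5
gripper_force: 0.0
```

Request:
{"method": "apply_moves", "body": {"increments": [[-1, 0, 0, -0.035, 0, 0, 0], [-1, 0, 0, -0.035, 0, 0, 0], [-1, 0, 0, -0.03, 0, 0, 0], [-1, 0, 0, -0.01, 0, 0, 0], [-1, 0, 0, 0, 0, 0, 0]]}}

```text
time_s: 2.73
ee_pos: [598.0, 26.4, 115.2]
ee_rot: [-179.6, 0.0, 88.2]
force: [0.2, -0.4, 0.7]
gripper_width: 0.4
gripper_force: 0.0
```

Request:
{"method": "apply_moves", "body": {"increments": [[-1, 0, 0, -0.005, 0, 0, 0], [-1, 0, 0, 0, 0, 0, 0]]}}

```text
time_s: 2.9
ee_pos: [600.9, 26.7, 114.3]
ee_rot: [179.8, -0.0, 88.2]
force: [0.1, -0.6, 0.0]
gripper_width: 0.5
gripper_force: 0.0
```

Request:
{"method": "apply_moves", "body": {"increments": [[-1, 0, 0, -0.003, 0, 0, 0], [-1, 0, 0, 0, 0, 0, 0]]}}

```text
time_s: 3.07
ee_pos: [600.5, 26.7, 111.2]
ee_rot: [179.9, -0.0, 88.2]
force: [-0.5, -0.7, -0.1]
gripper_width: 0.3
gripper_force: 0.0
```

Request:
{"method": "apply_moves", "body": {"increments": [[-1, 0, 0, -0.002, 0, 0, 0], [-1, 0, 0, 0, 0, 0, 0], [-1, 0, 0, 0, 0, 0, 0]]}}

```text
time_s: 3.32
ee_pos: [600.0, 26.5, 108.3]
ee_rot: [180.0, -0.0, 88.2]
force: [-0.0, -0.1, 0.1]
gripper_width: 0.4
gripper_force: 0.0
```

Request:
{"method": "apply_moves", "body": {"increments": [[-1, 0, 0, -0.001, 0, 0, 0], [-1, 0, 0, 0, 0, 0, 0], [-1, 0, 0, 0, 0, 0, 0]]}}

```text
time_s: 3.57
ee_pos: [599.8, 26.5, 106.9]
ee_rot: [-180.0, 0.0, 88.2]
force: [0.8, 0.0, -0.4]
gripper_width: 0.6
gripper_force: 0.0
```

Request:
{"method": "apply_moves", "body": {"increments": [[-1, 0, 0, -0.001, 0, 0, 0], [-1, 0, 0, -0.001, 0, 0, 0], [-1, 0, 0, 0, 0, 0, 0]]}}

```text
time_s: 3.82
ee_pos: [599.7, 26.5, 104.7]
ee_rot: [-180.0, 0.0, 88.2]
force: [-0.6, 1.0, 0.8]
gripper_width: 0.6
gripper_force: 0.0
```

Request:
{"method": "apply_moves", "body": {"increments": [[-1, 0, 0, -0.001, 0, 0, 0], [-1, 0, 0, 0, 0, 0, 0]]}}

```text
time_s: 3.98
ee_pos: [599.7, 26.5, 103.8]
ee_rot: [-180.0, 0.0, 88.2]
force: [0.1, -0.6, -0.2]
gripper_width: 0.5
gripper_force: 0.0
```

Request:
{"method": "apply_moves", "body": {"increments": [[-1, 0, 0, -0.0006, 0, 0, 0], [-1, 0, 0, 0, 0, 0, 0]]}}

```text
time_s: 4.15
ee_pos: [599.9, 26.5, 103.5]
ee_rot: [180.0, -0.0, 88.2]
force: [-0.8, -0.1, 0.4]
gripper_width: 0.2
gripper_force: 0.3
```

Request:
{"method": "apply_moves", "body": {"increments": [[-1, 0, 0, -0.0005, 0, 0, 0], [-1, 0, 0, 0, 0, 0, 0]]}}

```text
time_s: 4.32
ee_pos: [599.9, 26.5, 103.4]
ee_rot: [180.0, 0.0, 88.2]
force: [-1.5, 0.0, 4.1]
gripper_width: 0.3
gripper_force: 1.8
```

Place 1 gives 4 N with no travel at the latched height. I'll tap the other three too.

Request:
{"method": "apply_moves", "body": {"increments": [[-1, 0, 0, 0.022, 0, 0, 0], [-1, -0.0008, -0.028, 0, 0, 0, 0], [-1, -0.0009, -0.028, 0, 0, 0, 0], [-1, 0, 0, -0.012, 0, 0, 0], [-1, 0, 0, 0, 0, 0, 0]]}}

```text
time_s: 4.73
ee_pos: [597.0, -30.6, 111.3]
ee_rot: [-179.8, -0.0, 88.0]
force: [-0.4, -0.3, -0.3]
gripper_width: 0.4
gripper_force: 0.0
```

Request:
{"method": "apply_moves", "body": {"increments": [[-1, 0, 0, -0.002, 0, 0, 0], [-1, 0, 0, 0, 0, 0, 0], [-1, 0, 0, 0, 0, 0, 0]]}}

```text
time_s: 4.98
ee_pos: [598.3, -28.8, 111.0]
ee_rot: [180.0, -0.0, 88.2]
force: [0.3, -0.7, 0.9]
gripper_width: 0.6
gripper_force: 0.0
```

Request:
{"method": "apply_moves", "body": {"increments": [[-1, 0, 0, -0.001, 0, 0, 0], [-1, 0, 0, 0, 0, 0, 0]]}}

```text
time_s: 5.15
ee_pos: [598.5, -28.8, 110.2]
ee_rot: [179.9, -0.0, 88.2]
force: [0.3, 0.1, 0.7]
gripper_width: 0.4
gripper_force: 0.8
```

Request:
{"method": "apply_moves", "body": {"increments": [[-1, 0, 0, -0.001, 0, 0, 0], [-1, 0, 0, 0, 0, 0, 0]]}}

```text
time_s: 5.32
ee_pos: [598.5, -28.9, 109.2]
ee_rot: [179.9, -0.0, 88.2]
force: [-0.0, 1.3, 2.1]
gripper_width: 0.3
gripper_force: 1.1
```

Request:
{"method": "apply_moves", "body": {"increments": [[-1, 0, 0, -0.001, 0, 0, 0], [-1, 0, 0, 0, 0, 0, 0]]}}

```text
time_s: 5.48
ee_pos: [598.5, -29.1, 108.1]
ee_rot: [179.9, -0.0, 88.2]
force: [0.4, 2.8, 3.2]
gripper_width: 0.7
gripper_force: 1.4
```

Request:
{"method": "apply_moves", "body": {"increments": [[-1, 0, 0, 0.017, 0, 0, 0], [-1, -0.0008, -0.028, 0, 0, 0, 0], [-1, -0.0009, -0.028, 0, 0, 0, 0], [-1, 0, 0, -0.014, 0, 0, 0], [-1, 0, 0, 0, 0, 0, 0]]}}

```text
time_s: 5.9
ee_pos: [595.3, -87.2, 109.1]
ee_rot: [-179.8, 0.0, 88.1]
force: [-0.3, -1.1, 1.5]
gripper_width: 0.5
gripper_force: 1.1
```

Request:
{"method": "apply_moves", "body": {"increments": [[-1, 0, 0, -0.002, 0, 0, 0], [-1, 0, 0, 0, 0, 0, 0], [-1, 0, 0, 0, 0, 0, 0]]}}

```text
time_s: 6.15
ee_pos: [596.3, -85.2, 109.2]
ee_rot: [-180.0, 0.0, 88.2]
force: [-0.9, -0.9, 1.9]
gripper_width: 0.1
gripper_force: 1.1
```

Request:
{"method": "apply_moves", "body": {"increments": [[-1, 0, 0, -0.001, 0, 0, 0], [-1, 0, 0, 0, 0, 0, 0]]}}

```text
time_s: 6.32
ee_pos: [596.5, -85.1, 108.2]
ee_rot: [180.0, 0.0, 88.2]
force: [-0.1, -1.0, 2.5]
gripper_width: 0.2
gripper_force: 1.4
```

Request:
{"method": "apply_moves", "body": {"increments": [[-1, 0, 0, 0.017, 0, 0, 0], [-1, -0.0008, -0.028, 0, 0, 0, 0], [-1, -0.0009, -0.028, 0, 0, 0, 0], [-1, 0, 0, -0.013, 0, 0, 0], [-1, 0, 0, 0, 0, 0, 0]]}}

```text
time_s: 6.73
ee_pos: [593.9, -141.9, 110.2]
ee_rot: [-179.9, -0.1, 88.1]
force: [-0.2, -1.8, 1.3]
gripper_width: -0.0
gripper_force: 0.8
```

Request:
{"method": "apply_moves", "body": {"increments": [[-1, 0, 0, -0.002, 0, 0, 0], [-1, 0, 0, 0, 0, 0, 0], [-1, 0, 0, 0, 0, 0, 0]]}}

```text
time_s: 6.98
ee_pos: [594.8, -140.7, 110.2]
ee_rot: [180.0, -0.0, 88.2]
force: [-1.5, -0.8, 1.3]
gripper_width: 0.2
gripper_force: 0.8
```

Request:
{"method": "apply_moves", "body": {"increments": [[-1, 0, 0, -0.001, 0, 0, 0], [-1, 0, 0, 0, 0, 0, 0]]}}

```text
time_s: 7.15
ee_pos: [594.9, -140.7, 109.2]
ee_rot: [180.0, -0.0, 88.2]
force: [-0.8, -0.2, 4.1]
gripper_width: 0.8
gripper_force: 1.1
```

Request:
{"method": "apply_moves", "body": {"increments": [[-1, 0, 0, -0.001, 0, 0, 0], [-1, 0, 0, 0, 0, 0, 0]]}}

```text
time_s: 7.32
ee_pos: [594.9, -140.8, 108.0]
ee_rot: [180.0, -0.1, 88.2]
force: [-0.4, 1.6, 3.7]
gripper_width: 0.3
gripper_force: 1.5
```

Request:
{"method": "apply_moves", "body": {"increments": [[-1, 0, 0, 0.03, 0, 0, 0], [-1, 0, 0, 0, 0, 0, 0], [-1, 0.0013, 0.034, 0, 0, 0, 0], [-1, 0.001, 0.034, 0, 0, 0, 0], [-1, 0.001, 0.034, 0, 0, 0, 0]]}}

```text
time_s: 7.73
ee_pos: [598.2, -38.9, 137.7]
ee_rot: [179.9, -0.0, 88.1]
force: [0.4, 0.1, -1.1]
gripper_width: 0.6
gripper_force: 0.0
```

Request:
{"method": "apply_moves", "body": {"increments": [[-1, 0.001, 0.034, 0, 0, 0, 0], [-1, 0.0008, 0.032, 0, 0, 0, 0], [-1, 0, 0, 0, 0, 0, 0], [-1, 0, 0, -0.02, 0, 0, 0], [-1, 0, 0, 0, 0, 0, 0]]}}

```text
time_s: 8.15
ee_pos: [598.1, 26.8, 115.0]
ee_rot: [-179.7, 0.0, 88.2]
force: [-0.5, 0.3, -0.5]
gripper_width: 0.6
gripper_force: 0.0
```

Request:
{"method": "apply_moves", "body": {"increments": [[-1, 0, 0, -0.004, 0, 0, 0], [-1, 0, 0, -0.004, 0, 0, 0], [-1, 0, 0, -0.003, 0, 0, 0], [-1, 0, 0, -0.003, 0, 0, 0], [-1, 0, 0, 0, 0, 0, 0]]}}

```text
time_s: 8.57
ee_pos: [600.0, 26.0, 103.7]
ee_rot: [180.0, 0.0, 88.1]
force: [-0.3, -0.3, 0.3]
gripper_width: 0.3
gripper_force: 0.0
```

Request:
{"method": "apply_moves", "body": {"increments": [[-1, 0, 0, -0.0015, 0, 0, 0], [-1, 0, 0, -0.0015, 0, 0, 0], [-1, 0, 0, -0.0015, 0, 0, 0], [-1, 0, 0, 0, 0, 0, 0], [-1, 0, 0, 0, 0, 0, 0]]}}

```text
time_s: 8.98
ee_pos: [600.1, 26.2, 101.0]
ee_rot: [179.9, 0.0, 88.2]
force: [-2.6, -1.7, 7.7]
gripper_width: 0.1
gripper_force: 3.9
```

Request:
{"method": "apply_moves", "body": {"increments": [[-1, 0, 0, -0.001, 0, 0, 0], [-1, 0, 0, 0, 0, 0, 0], [-1, 0, 0, 0, 0, 0, 0]]}}

```text
time_s: 9.23
ee_pos: [600.1, 26.1, 100.3]
ee_rot: [179.9, 0.0, 88.2]
force: [-2.4, -1.1, 9.5]
gripper_width: 0.5
gripper_force: 4.4
```

Request:
{"method": "apply_moves", "body": {"increments": [[-1, 0, 0, -0.0015, 0, 0, 0], [-1, 0, 0, -0.0015, 0, 0, 0], [-1, 0, 0, 0, 0, 0, 0], [-1, 0, 0, 0, 0, 0, 0]]}}

```text
time_s: 9.57
ee_pos: [600.2, 26.2, 97.6]
ee_rot: [179.9, 0.0, 88.2]
force: [-3.0, -1.5, 9.9]
gripper_width: 0.4
gripper_force: 5.1
```

Request:
{"method": "apply_moves", "body": {"increments": [[-1, 0, 0, -0.0008, 0, 0, 0], [-1, 0, 0, 0, 0, 0, 0], [-1, 0, 0, 0, 0, 0, 0]]}}

```text
time_s: 9.82
ee_pos: [600.1, 26.2, 97.1]
ee_rot: [179.9, 0.0, 88.2]
force: [-3.9, -1.0, 13.5]
gripper_width: 0.4
gripper_force: 6.1
```

Request:
{"method": "apply_moves", "body": {"increments": [[-1, 0, 0, 0.01, 0, 0, 0], [-1, 0, 0, 0.02, 0, 0, 0], [-1, 0, 0, 0.035, 0, 0, 0], [-1, 0, 0, 0.04, 0, 0, 0], [-1, 0, 0, 0.025, 0, 0, 0]]}}

```text
time_s: 10.23
ee_pos: [600.9, 26.5, 228.5]
ee_rot: [179.7, -0.0, 88.2]
force: [1.0, -0.1, -0.1]
gripper_width: 0.0
gripper_force: 0.0
```

Request:
{"method": "apply_moves", "body": {"increments": [[-1, -0.035, 0, 0, 0, 0, 0], [-1, -0.035, 0, 0, 0, 0, 0], [-1, -0.035, 0, 0, 0, 0, 0], [-1, -0.035, 0, 0, 0, 0, 0], [-1, 0, 0, 0, 0, 0, 0]]}}

```text
time_s: 10.65
ee_pos: [452.8, 26.4, 224.2]
ee_rot: [-179.7, 0.0, 88.2]
force: [-0.2, 0.8, -0.9]
gripper_width: 0.7
gripper_force: 0.0
```

```bash
python3 - <<'E'
from workcell import cams
from h import *
f=cams.grab_frame("side");cv2.imwrite("pics/s1.png",cv2.resize(f["color"][140:310,270:420,::-1],None,fx=3.5,fy=3.5,interpolation=cv2.INTER_CUBIC))
f=cams.grab_frame("wrist");cv2.imwrite("pics/w1.png",f["color"][:,:,::-1])
E
```

```text
(no output)
```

View pics/s1.png

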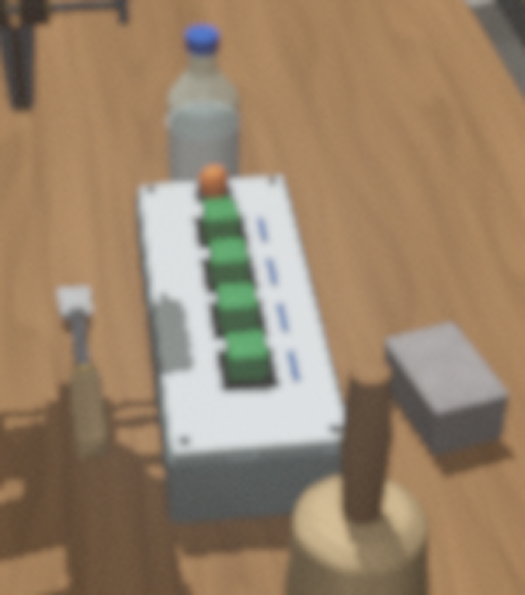

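View pics/w1.png

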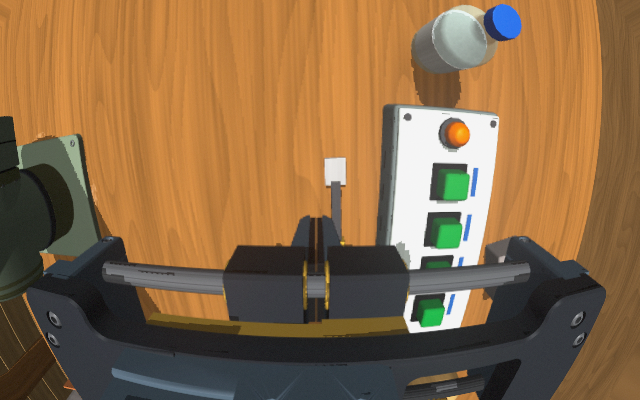

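The side crop shows key 1 at (222,210) and the other keys at (229,250), (238,296) and (248,344); nothing looks shifted. In the wrist view key 1 is at (453,184) and key 2 at (446,232), both seemingly equally high. I'll measure this before and after.

```bash
python3 - <<'E'
from workcell import cams,status
from h import *
a=cv2.imread("pics/side0.png")[:,:,::-1]; f=cams.grab_frame("side"); b=f["color"]
C=np.array([597,-58,0.]);y=np.array([.0307,.9995,0]);x=np.array([.9995,-.0307,0])
def green(im): h=cv2.cvtColor(np.ascontiguousarray(im),cv2.COLOR_RGB2HSV); return cv2.inRange(h,(40,90,100),(85,255,255))
for k in range(4):
    P=C+y*(84-56*k)
    sq=lambda z:np.array([proj(f,P+[0,0,z]+x*i*15+y*j*15) for i,j in((1,1),(1,-1),(-1,-1),(-1,1))])
    r=[]
    c=sq(96).mean(0)
    for im in(a,b):
        g=green(im); u,v=c.round().astype(int); w=g[v-12:v+9,u-9:u+10]; rows=np.nonzero((w>0).sum(1)>=5)[0]
        gray=im[v-14:v+8,u-3:u+4,1].astype(int).mean(1)
        r.append((rows.min()+v-12,rows.max()+v-12))
    print(k+1,"raised top row",sq(96)[:,1].min().round(1),"latched",sq(89)[:,1].min().round(1),"before/after",r)
for q in("top",):
    t=cams.grab_frame(q); a=cv2.imread("pics/top0.png")[:,:,::-1]
    for im in(a,t["color"]):
        m=np.zeros_like(im);m[145:215,290:445]=im[145:215,290:445]
        print([(c.tolist(),int(s[4])) for c,s in blobs(m,(40,80,40),(85,255,255),20)])
s=status.state();print(s["time_s"],s["force"].round(1))
E
```

```text
1 raised top row 195.9 latched 197.9 before/after [(np.int64(199), np.int64(204)), (np.int64(198), np.int64(202))]
2 raised top row 207.5 latched 209.6 before/after [(np.int64(199), np.int64(214)), (np.int64(199), np.int64(214))]
3 raised top row 220.1 latched 222.2 before/after [(np.int64(212), np.int64(228)), (np.int64(212), np.int64(228))]
4 raised top row 233.7 latched 235.8 before/after [(np.int64(226), np.int64(242)), (np.int64(226), np.int64(242))]
[([333.4, 176.0], 184), ([356.6, 177.3], 189), ([379.8, 178.5], 196), ([403.0, 180.0], 197)]
[([333.4, 175.6], 186), ([356.5, 177.4], 188), ([379.8, 178.5], 196), ([403.0, 180.0], 198)]
10.85 [0.5 0.4 0.6]
```

```bash
python3 -c "
from workcell import env
print(env.job_done())"
```

```text
the job is handed in; nothing more can be done
None
```

I tapped all four keys from the lamp outward and found the latched one at place 1, next to the lamp. I pressed it in about 13 mm at 13.5 N and let go. The before and after pictures show it risen, with the other three unchanged, and the job is handed in (result not shown to me).

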